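# Release the fuse cover of a bench supply with the rod

## Robot

A 6-joint arm with a two-finger parallel gripper is mounted at the origin on the work surface. World frame = base frame: x ahead of the robot, y to its left, z up, the work surface at z = 0. Lengths are in mm, angles in rad, forces in N, time in s.
With the tool pointing down it reaches from about 275 to 825 mm from the base axis. Payload 4.9 kg.
Tool frame: the origin (TCP) lies at the very end of the fingers, on their centre line; the grasp point (between the pads) lies 19 mm behind it; z points along the fingers, y is the direction in which the jaws open and shut (so a half turn about z gives the same grasp; the last joint's range is limited). The gripper opens to 85 mm and grips with 20 to 120 N. Pads are 22 mm wide; open, the fingers measure 114 mm over their backs; the gripper's body (76 mm by 85 mm) begins 54 mm behind the grasp point. The pads swing forward as they close: fully open they stand 13 mm farther back than shut.
Start: joints at [0.98, 0.326, -0.193, 1.052, 0, 1.437], TCP at [242.591, 493.628, 231.281] pointing down, gripper open.
Joint ranges: [-2.65, 2.65], [-0.97, 1.79], [-1.3, 1.35], [-1.93, 2.1], [-1.47, 1.37], [-3.14, 3.14]. Speed limits (rad/s): [2.57, 2.57, 3.14, 3.14, 3.14, 3.14].

## Interface

Orientations are given as [roll, pitch, yaw] about the fixed x, y, z axes, in that order (R = Rz(yaw) Ry(pitch) Rx(roll)).
In Python, from bench import bot, solve_ik, imaging gives the robot as it stands. Calls block until the motion is done:
- bot.move_ptp(position, orientation): joint-space move of the TCP to a pose.
- bot.movel(position, rot=None, max_speed=150, threshold=None): straight line of the TCP; rot=None keeps the orientation; max_speed is the mean speed in mm/s. With threshold (N) it stops when the force on the tool has changed by that much, and returns True; else False.
- bot.move_j(angles): joint-space move.
- bot.grip(opening, effort=None): opening from 0.0 (shut) to 1.0 (fully open); effort is the grip in N (None keeps the last); returns when the fingers have stopped.
- bot.dwell(seconds).
- solve_ik(position, orientation): joint angles nearest the present ones, or None.
- bot.get_state(): the state.
- imaging.capture(name): name is "scene" or "top" or "wrist"; returns the picture (400x640x3 uint8, blue, green, red); there is no depth.
- imaging.camera_model(name): a dict with "K" (3x3 intrinsics, pixels), "position" and "rotation" of the camera in the world. Camera axes: x right, y up, looking along -z (the intrinsics and any distortion apply to the point x, -y, -z); pixel columns grow to the right and rows downward; lengths in mm; the calibration is good to about 2 mm. A picture is of the moment at which its call begins: read the wrist's pose just before it. camera_model takes no time and is no camera call; for the wrist camera it gives the pose at the moment of the call.
A pose or a line that the arm cannot do raises bot.IKError and nothing moves.
- bot.sign_off(): hands the job in, once; it reports no verdict.
The state is a dict: "t": time; "qpos": joint angles; "joint_velocities": joint speeds; "effort": joint torques, N m; "tcp_pos": TCP position; "orientation": TCP orientation; "contact_force": force on the tool from outside, world axes, zero at the start; "wrist_torque": the same for the moment, N m; "opening": opening from 0.0 (shut) to 1.0 (fully open).
Only numpy, scipy, OpenCV 4.12 (cv2) and the standard library are available. Lean on these libraries where they do the work, as an engineer would, in place of code of your own. Each camera call takes 0.05 s, during which the arm holds its last target. There are 200 camera calls.

## Task

Open the sprung fuse cover on top of the bench supply: take the wooden release rod from its stand and push it straight down through the small hole behind the cover until the hidden catch lets go and the cover springs up by itself. Feel for the hole and the catch and press gently (more than 25 N marks the case or bends the catch), and keep the hand clear of the supply and its cover. Then put the rod back in its stand, fully home, and leave the other things on the bench where they are.

Things in the scene. Friction and masses are not known exactly. Their poses are not given: they have to be found in the camera images.
- supply: Bench power supply, fixed to the bench: a beige case 240 (its x) x 220 (its y) x 100 mm high. The origin is the centre of its underside on the bench; z up; its front panel with knobs and displays faces its +x, its rear its -x. In its flat top lies the cover: 99 (x) x 119 mm (y), flush, hinged along its front edge at x = +60 mm, its free rear edge at x = -39 mm.
- release_hole (a point): Centre of the mouth of the release hole in the case's flat top, 100 mm above the bench, at x = -80 mm, y = 0 in the supply's frame, 41 mm behind the cover's free edge. A vertical round hole 10 mm in diameter with a 1 mm chamfer, through a top plate 5 mm thick; hollow below.
- cover (a joint): Opening angle of the cover in rad: 0 shut and flush, 0.6 fully open. Once the catch lets go, its own spring lifts it to 0.6 in about a second and keeps it there; its free edge then stands 56 mm above the case's top. It cannot be opened otherwise.
- stand_hole0 (a point): Centre of the mouth of the hole in the rod's stand: a wooden block 64 x 64 x 90 mm, fixed, the hole in the middle of its top, 90 mm above the bench, 11 mm in diameter with a 2 mm chamfer, 82 mm deep. z up, x and y along the block's sides.
- rod_grip (a point): Centre of the release rod's handle, on its axis. The rod is turned from light wood, 129 mm long, about 50 g: handle 16 mm in diameter and 50 mm long, below it a round finger guard 26 mm in diameter and 4 mm thick, then the shaft. This point is 29 mm above the guard's underside. z runs from tip to handle. At the start the rod is upright in its stand, the guard resting on the stand's top.
- rod_tip (a point): Centre of the flat end of the rod's shaft (its lower end), 104 mm below mid-handle. The shaft is 8 mm in diameter and 75 mm long from guard to tip, its tip slightly chamfered.
- jar: Bystander: closed grey jar 48 mm in diameter and 70 mm high; origin at the centre of its underside.
- multimeter: Bystander: black hand-held multimeter lying on its back, 80 (x) x 150 (y) x 42 mm high; origin at the centre of its underside.
- parts_box: Bystander: open clear plastic parts box with dividers, 90 (x) x 120 (y) x 40 mm high; origin at the centre of its underside.
- screwdriver: Bystander: screwdriver lying on the bench along its own x; origin on the underside.
- catch_zone (a point): Point on the hole's axis 28 mm below its mouth. Hidden near here is the sprung catch: a flat steel pad 16 mm wide, lying 20 to 36 mm below the mouth (differs from unit to unit, cannot be seen). It pushes back with about 3 N when met and 7 to 11 N when pressed 5 to 6 mm down, where the cover is released; hard stop after 7 to 8 mm. It springs back when let go.
There are look-alikes about, which are no part of the job. There is more than one size of the part that bears rod_grip; the job needs the smaller.

How it is judged:
By the outcome, as a careful person would: the job done as asked, in the order asked, and still so for the second after the job is handed in, with the robot touching nothing.
It also fails if it takes over 72 s, if anything falls off the work surface, if the arm or the gripper's body presses on something with over 40 N, if the wrist force passes 120 N, or if a joint passes its speed limit or range.

## Working session

There is one attempt and no reset: what is moved stays moved. The work goes in short steps, each a Python script; the robot and the scene stay as the last script left them, time stands still between calls to the robot, and variables do not carry over. Pictures are saved under pics/ and viewed, about 8 in all and at most 12, crops included, and the job is handed in when it is done.

```bash
ls; mkdir -p pics
python3 - <<'E'
from bench import bot, imaging
import cv2,numpy as np
for n in ("scene","top"):
    cv2.imwrite(f"pics/{n}0.png",imaging.capture(n))
    m=imaging.camera_model(n); print(n,{k:np.round(np.array(v),3).tolist() if not isinstance(v,(str,dict)) else v for k,v in m.items()})
s=bot.get_state(); print(s)
E
```

```text
pics
scene {'K': [[376.811, 0.0, 315.572], [0.0, 376.811, 200.325], [0.0, 0.0, 1.0]], 'position': [914.041, -530.898, 739.007], 'rotation': [0.745, 0.017, 0.633]}
top {'K': [[447.888, 0.0, 316.327], [0.0, 447.888, 198.077], [0.0, 0.0, 1.0]], 'position': [501.14, -104.14, 1142.748], 'rotation': [0.06, 0.004, -1.554]}
{'t': 0.1, 'qpos': array([ 9.79817671e-01,  3.26921908e-01, -1.93499671e-01,  1.05200314e+00,
        2.31744276e-06,  1.43660449e+00]), 'joint_velocities': array([ 0.00030571, -0.00191573,  0.00429978,  0.00160877, -0.00122019,
        0.00165354]), 'effort': array([ 1.62432116e-03, -4.44237864e+01,  2.63038659e+01,  7.81998388e-03,
       -4.83133977e-05, -4.17360397e-06]), 'tcp_pos': array([242.27116167, 493.17031423, 230.54575539]), 'orientation': array([-3.13997921e+00, -2.20158000e-04,  2.68480566e+00]), 'contact_force': array([0.23775963, 0.33542853, 0.06624135]), 'wrist_torque': array([ 0.01101945, -0.0504056 ,  0.00633437]), 'opening': 1.0027193043310234}
```

View pics/scene0.png

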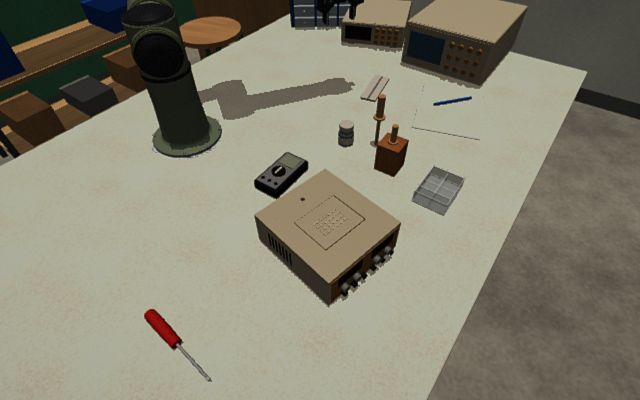

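View pics/top0.png

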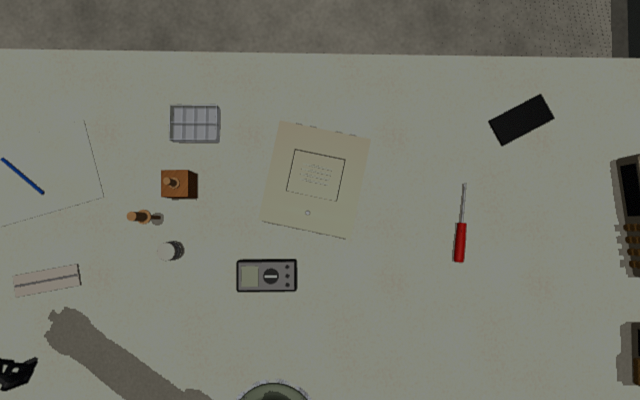

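The scene shows two candidate rods: a rod in the wooden block (scene 394,135; top 172,182), and a taller rod on a thin stand next to it (scene 380,107; top 140,217). The one in the block fits the description, and the crop below should confirm it. The supply is at top 316,180, with its hole at top (308,213).

```bash
cat > h.py <<'E'
import numpy as np, cv2
from scipy.spatial.transform import Rotation as R
from scipy.optimize import least_squares
from bench import bot, solve_ik, imaging
def model(n):
    m=imaging.camera_model(n)
    return np.array(m["K"]),np.array(m["position"]),(lambda r: R.from_euler("xyz",r).as_matrix() if r.size==3 else r)(np.array(m["rotation"]))
def ray(M,px):
    K,p,r=M; d=np.linalg.inv(K)@[px[0],px[1],1]; return p, r@(d*[1,-1,-1])
def onz(M,px,z):
    p,d=ray(M,px); return p+d*(z-p[2])/d[2]
def proj(M,P):
    K,p,r=M; c=(r.T@(np.asarray(P,float)-p))*[1,-1,-1]; u=K@c; return u[:2]/u[2]
def crop(img,x0,y0,x1,y1,s): return cv2.resize(img[y0:y1,x0:x1],None,fx=s,fy=s,interpolation=cv2.INTER_CUBIC)
E
python3 - <<'E'
from h import *
print(imaging.camera_model("top").keys())
a=cv2.imread("pics/scene0.png");b=cv2.imread("pics/top0.png")
c1=crop(a,345,80,425,180,6)[:600]; c2=crop(b,110,150,220,260,3)
c3=crop(b,250,110,380,250,2)
out=np.zeros((600,800,3),np.uint8); out[:600,:480]=c1; out[:330,480:]=cv2.resize(c2,(330,330))[:,:320]; out[330:600,480:]=cv2.resize(c3,(250,270))[:, :].repeat(1,0)[:270,:250] if 0 else cv2.copyMakeBorder(cv2.resize(c3,(250,270)),0,0,0,70,0)
cv2.imwrite("pics/crop1.png",out)
T=model("top")
for n,px,z in [("hole",(308,213),100),("block top c",(174,182),90),("jar",(165,251),70),("mm",(267,276),42),("box",(195,122),40)]: print(n,onz(T,px,z).round(1))
for px in [(279,121),(369,138),(346,239),(262,222)]: print(onz(T,px,100).round(1))
E
```

```text
dict_keys(['K', 'position', 'rotation'])
hole [528.4 -80.6 100. ]
block top c [596.5 237.5  90. ]
jar [432.7 259.5  70. ]
mm [374.7  17.8  42. ]
box [752.1 206.8  40. ]
[744.1  -8.3 100. ]
[ 707.1 -220.7  100. ]
[ 469.7 -169.8  100. ]
[505.7  26.  100. ]
```

View pics/crop1.png

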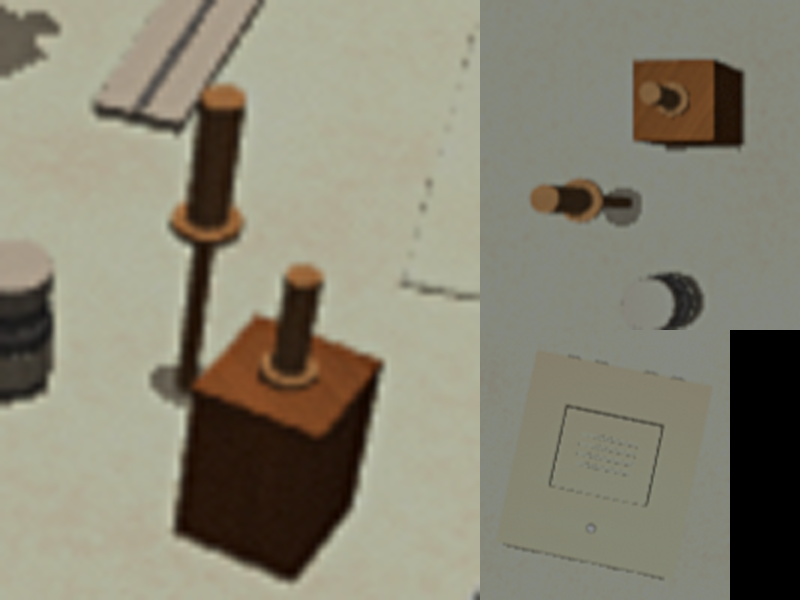

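The crop confirms it. The block at top (175,183) holds the smaller rod, with a thin handle and its guard resting on the block. The free-standing rod by it is visibly larger, so it is the look-alike. Next I'll refine the positions from both views, then go above the stand and look with the wrist camera.

Run:
```python
from h import *
T=model("top");S=model("scene")
print("stand",onz(T,(174.7,183.4),90).round(1),"guard",onz(T,(173.3,183),94).round(1),"handle",onz(T,(167,181.3),144).round(1))
print("stand scene", onz(S,(345+287/6,80+377/6),90).round(1),"handle",onz(S,(345+303/6,80+275/6),144).round(1))
# big rod foot
f=onz(T,(157.3,219),0);print("big foot",f.round(1), "scene",onz(S,(345+178/6,80+383/6),0).round(1))
for px in [(131.5,216.3)]:
    for z in (150,180,200,220): print(z,onz(T,px,z).round(1))
print("hole",onz(T,(307.2,212.6),100).round(1), "scene",onz(S,(303,199.5),100).round(1))
K,p,r=model("wrist"); s=bot.get_state(); rt=R.from_euler("xyz",s["orientation"]).as_matrix()
print("cam in tcp",(rt.T@(p-s["tcp_pos"])).round(1),(rt.T@r).round(2),K)
for yaw in (0,.4,.8,1.2,1.57,-.4,-.8,2.7):
    print(yaw,[None if q is None else np.round(q,2) for q in (solve_ik([597,237,100],[np.pi,0,yaw]),solve_ik([528,-80,140],[np.pi,0,yaw]))])
```

```text
stand [593.2 235.7  90. ] guard [593.7 237.8  94. ] handle [592.9 235.8 144. ]
stand scene [596.7 237.4  90. ] handle [595.2 239.7 144. ]
big foot [509.1 305.9   0. ] scene [509.5 307.6   0. ]
150 [513.1 309.6 150. ]
180 [512.7 297.1 180. ]
200 [512.5 288.8 200. ]
220 [512.2 280.5 220. ]
hole [529.3 -78.7 100. ] scene [531.6 -77.  100. ]
cam in tcp [  79.5   -0.3 -142.6] [[ 0.    0.95  0.31]
 [ 1.   -0.    0.  ]
 [ 0.    0.31 -0.95]] [[303.65149015   0.         319.75988572]
 [  0.         303.65149015 198.52614169]
 [  0.           0.           1.        ]]
0 [array([ 0.26,  0.6 , -0.11,  0.86,  0.  , -2.88]), array([-0.29,  0.38, -0.37,  0.82,  0.  ,  2.85])]
0.4 [array([ 0.26,  0.6 , -0.11,  0.86,  0.  ,  3.  ]), array([-0.29,  0.38, -0.37,  0.82,  0.  ,  2.45])]
0.8 [array([ 0.26,  0.6 , -0.11,  0.86,  0.  ,  2.6 ]), array([-0.29,  0.38, -0.37,  0.82,  0.  ,  2.05])]
1.2 [array([ 0.26,  0.6 , -0.11,  0.86,  0.  ,  2.2 ]), array([-0.29,  0.38, -0.37,  0.82,  0.  ,  1.65])]
1.57 [array([ 0.26,  0.6 , -0.11,  0.86,  0.  ,  1.83]), array([-0.29,  0.38, -0.37,  0.82,  0.  ,  1.28])]
-0.4 [array([ 0.26,  0.6 , -0.11,  0.86,  0.  , -2.48]), array([-0.29,  0.38, -0.37,  0.82,  0.  , -3.03])]
-0.8 [array([ 0.26,  0.6 , -0.11,  0.86,  0.  , -2.08]), array([-0.29,  0.38, -0.37,  0.82,  0.  , -2.63])]
2.7 [array([ 0.26,  0.6 , -0.11,  0.86,  0.  ,  0.7 ]), array([-0.29,  0.38, -0.37,  0.82,  0.  ,  0.15])]
```

Run:
```python
from h import *
bot.move_ptp([595,237,230],[np.pi,0,2.97])
M=model("wrist"); im=imaging.capture("wrist"); np.savez("w1.npz",K=M[0],p=M[1],r=M[2])
s=bot.get_state(); print(s["t"],s["tcp_pos"],s["orientation"],s["contact_force"])
for P in ([595,237,90],[595,237,94],[595,237,144],[510,307,150]): print(P,proj(M,P).round(1))
cv2.imwrite("pics/w1.png",im)
```

```text
1.75 [594.32042833 238.1083568  230.10771031] [ 3.14134844e+00 -1.91357870e-04  2.97158519e+00] [ 0.21642406 -0.66824925  0.14348925]
[595, 237, 90] [319.3 187.3]
[595, 237, 94] [319.3 188.4]
[595, 237, 144] [319.2 205.8]
[510, 307, 150] [399.2  76.3]
```

View pics/w1.png

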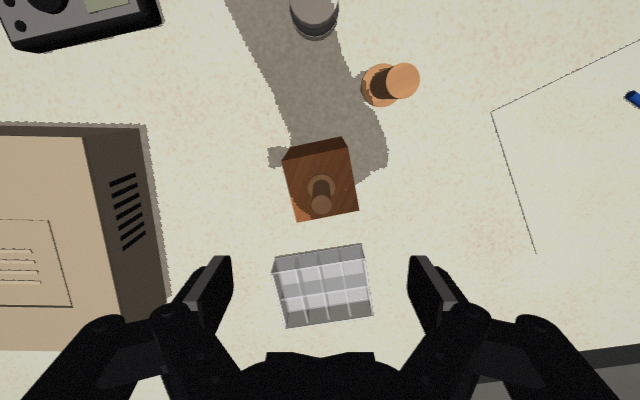

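The wrist view shows the block top centred near (321,185), the handle top near (321,203), and the big rod at (403,80), clear of the fingers. I'll grasp now.

Run:
```python
from h import *
z=np.load("w1.npz"); M=(z["K"],z["p"],z["r"])
a=onz(M,(321,184.8),90); b=onz(M,(321,203),144); print(a,b)
c=(a+b)/2
c=(c[:2]+np.array([595,237]))/2 if np.linalg.norm(c[:2]-[595,237])<5 else c[:2]
print("grasp at",c)
bot.grip(0.5)
print(bot.movel([*c,106],max_speed=120,threshold=8))
f0=bot.get_state()["contact_force"]
bot.grip(0.0,effort=60)
s=bot.get_state(); print(s["t"],s["tcp_pos"],s["opening"],f0,s["contact_force"],s["wrist_torque"])
im=imaging.capture("wrist");M=model("wrist")
cv2.imwrite("pics/w2.png",im)
```

```text
[592.82971531 239.02194585  90.        ] [592.92546393 238.79160535 144.        ]
grasp at [593.93879481 237.9533878 ]
False
3.7833 [594.47867454 238.09079566 106.83108251] 0.1695237787568195 [-0.08938396  0.01989861  0.10506695] [-1.07722951 -0.22131504  3.55231888] [ 0.00163776  0.06159518 -0.00420525]
```

View pics/w2.png

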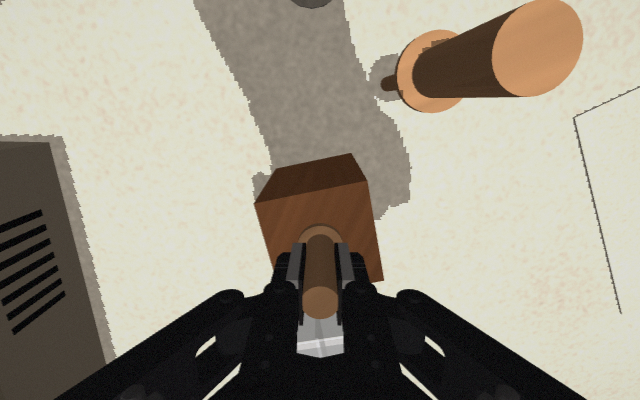

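Grasp is good: the handle is between the pads (320,275) and the opening reads about 14–16 mm. Next I'll lift, go over the hole and look at the tip against the hole.

Run:
```python
from h import *
p=bot.get_state()["tcp_pos"]
bot.movel([p[0],p[1],225],max_speed=120)
bot.move_ptp([530,-78.5,214],[np.pi,0,2.97])
bot.dwell(0.2)
s=bot.get_state();M=model("wrist"); im=imaging.capture("wrist"); np.savez("w3.npz",K=M[0],p=M[1],r=M[2],t=s["tcp_pos"])
print(s["t"],s["tcp_pos"],s["orientation"],s["contact_force"],s["wrist_torque"],s["opening"])
t=s["tcp_pos"]; print(proj(M,[530,-78,100]),proj(M,[t[0],t[1],t[2]-91.8]))
cv2.imwrite("pics/w3.png",crop(im,260,130,380,220,6.6))
```

```text
6.4 [530.44132915 -77.47520434 213.95760511] [3.14149034e+00 7.60091144e-05 2.97189940e+00] [-0.02402039 -0.78160748 -0.17004486] [-0.01032872  0.04643149 -0.01033188] 0.17453814970267978
[319.50297539 194.06560681] [320.20437822 202.49666311]
```

View pics/w3.png

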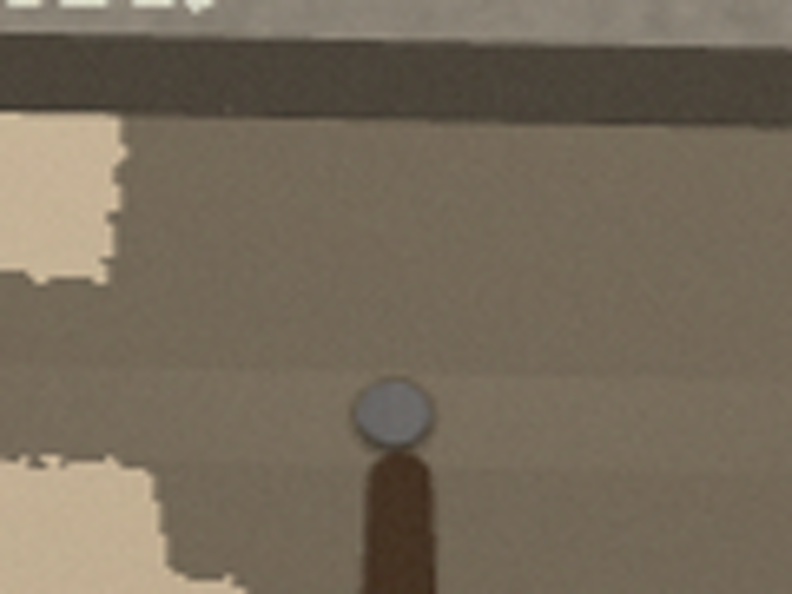

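Hole mouth at pixel (319.5,192.6). The camera-side rim of the shaft's tip is at (320.6,198.2). I'll take the relative offset from those, then lower until contact, watching depth and force.

Run:
```python
from h import *
z=np.load("w3.npz"); M=(z["K"],z["p"],z["r"]); t=z["t"]
yaw=2.972; xt=np.array([np.cos(yaw),np.sin(yaw)])
zt=t[2]-91.8
rim=onz(M,(320.6,198.2),zt)[:2]; tip=rim-3.8*xt; hole=onz(M,(319.5,192.6),100)[:2]
print("tip-tcp world",(tip-t[:2]).round(2),"hole",hole.round(2),"move",(hole-tip).round(2))
for c in (90,94,): pass
tgt=t[:2]+hole-tip; print("target tcp",tgt)
np.save("tgt.npy",tgt)
bot.movel([*tgt,197.5],max_speed=80)   # tip ~106
bot.dwell(.2)
s=bot.get_state();M=model("wrist"); im=imaging.capture("wrist"); np.savez("w4.npz",K=M[0],p=M[1],r=M[2],t=s["tcp_pos"])
print(s["t"],s["tcp_pos"],s["contact_force"])
cv2.imwrite("pics/w4.png",crop(im,280,150,360,210,10))
```

```text
tip-tcp world [0.17 0.29] hole [528.67 -77.77] move [-1.95 -0.59]
target tcp [528.4941951  -78.06800064]
7.0083 [528.8103703  -78.19712775 197.89468259] [ 0.09485646  0.30573982 -0.36379006]
```

View pics/w4.png

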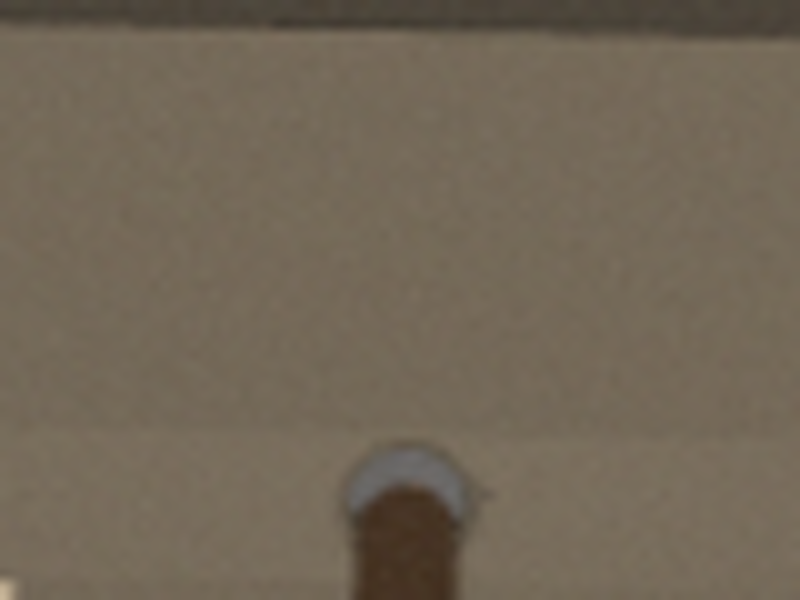

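Laterally the shaft (356–460) is centred in the hole (343–472). Next I'll check fore and aft, then lower.

Run:
```python
from h import *
z=np.load("w4.npz"); M=(z["K"],z["p"],z["r"]); t=z["t"]
xt=np.array([np.cos(2.972),np.sin(2.972)])
hole=onz(M,(320.75,200.1),100)[:2]; tip=onz(M,(320.8,198.5),t[2]-91.8)[:2]-3.8*xt
e=hole-tip; print("remaining",e.round(2),"along x",(e@xt).round(2))
tgt=np.load("tgt.npy")+(e*0.5 if np.linalg.norm(e)<2.5 else 0*e); np.save("tgt.npy",tgt); print(tgt)
bot.movel([*tgt,194],max_speed=40); bot.dwell(.2)
s0=bot.get_state()
hit=bot.movel([*tgt,176],max_speed=20,threshold=2)
s=bot.get_state(); print(hit,s["t"],s["tcp_pos"],"tip z",s["tcp_pos"][2]-91.8,s["contact_force"]-s0["contact_force"])
```

```text
remaining [-0.41  0.04] along x 0.41
[528.2892292  -78.04615872]
False 8.5583 [528.32163386 -78.03775584 175.98974769] tip z 84.18974769107443 [ 0.92414382  0.22665715 -1.36719324]
```

The tip is 16 mm inside the hole with no contact. Now I'll feel for the catch.

Run:
```python
from h import *
tgt=np.load("tgt.npy"); f0=-0.5
hit=bot.movel([*tgt,145],max_speed=10,threshold=2.2)
bot.dwell(.1)
s=bot.get_state(); zc=s["tcp_pos"][2]; print(hit,s["t"],zc,"depth",100-(zc-91.8),s["contact_force"])
if hit:
    z=zc
    for i in range(14):
        z-=0.5; bot.movel([*tgt,z],max_speed=15); bot.dwell(.05)
        s=bot.get_state(); f=s["contact_force"]; print(round(s["t"],2),round(zc-s["tcp_pos"][2],2),f.round(1))
        if f[2]>13 or zc-z>6.4: break
    im=imaging.capture("scene"); a=cv2.imread("pics/scene0.png")
    b=im; cv2.imwrite("pics/s5.png",crop(im,240,150,420,310,3))
```

```text
True 10.45 157.59750559928162 depth 34.20249440071838 [ 0.3774259  -0.65494464  2.55862826]
10.75 0.35 [-0.3 -0.2  3.5]
11.05 0.9 [ 0.5 -0.1  4. ]
11.35 1.42 [0.1 0.3 3.7]
11.65 1.98 [ 1.8 -0.2  4.3]
11.95 2.48 [ 0.6 -0.1  4.2]
12.25 2.92 [ 1.3 -0.1  5. ]
12.55 3.38 [0.5 0.1 5.7]
12.85 3.81 [0.3 0.2 5.2]
13.15 4.24 [-0.1 -0.9  5.7]
13.45 4.86 [ 0.2 -0.4  5.3]
13.75 5.09 [ 0.7 -0.1  7. ]
14.05 5.52 [ 1.2 -0.7  7.7]
14.35 5.92 [1.  0.7 8.2]
```

View pics/s5.png

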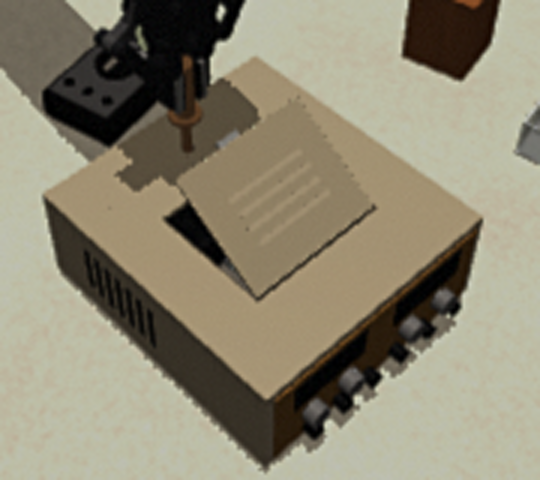

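The cover is open: the scene crop shows it standing up with its free edge by (240,150). Peak force was about 8 N. Now I'll withdraw and take the rod back above the stand.

Run:
```python
from h import *
tgt=np.load("tgt.npy")
bot.movel([*tgt,235],max_speed=90)
bot.move_ptp([594.4,238.1,215],[np.pi,0,2.97])
bot.movel([594.4,238.1,193],max_speed=60); bot.dwell(.2)
s=bot.get_state();M=model("wrist"); im=imaging.capture("wrist"); np.savez("w6.npz",K=M[0],p=M[1],r=M[2],t=s["tcp_pos"])
print(s["t"],s["tcp_pos"],s["contact_force"],s["opening"])
cv2.imwrite("pics/w6.png",crop(im,280,150,360,210,10))
```

```text
17.425 [594.64894315 238.24541039 193.35698088] [ 0.78266009  0.86340816 -0.02410026] 0.1714258608957129
```

View pics/w6.png

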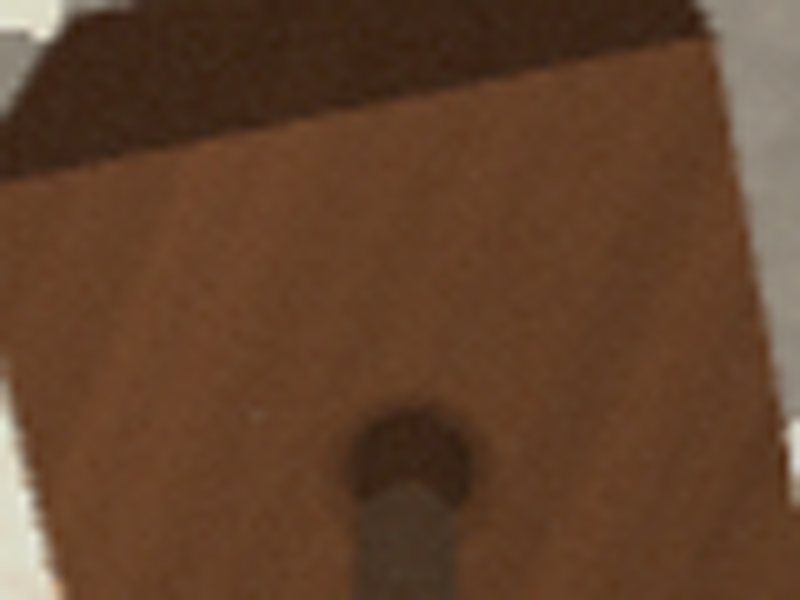

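The tip is over the stand hole (hole centre about 412, shaft about 407 in the crop, so within 0.5 mm). Inserting.

Run:
```python
from h import *
h1=bot.movel([594.4,238.3,112],max_speed=60,threshold=5)
s=bot.get_state(); print(h1,s["tcp_pos"],s["contact_force"])
if not h1:
    h2=bot.movel([594.4,238.3,101],max_speed=12,threshold=4)
    bot.dwell(.1)
    s=bot.get_state(); print(h2,s["t"],s["tcp_pos"],s["contact_force"])
```

```text
False [594.73761669 238.40106605 112.49409802] [ 0.36827454  0.72732088 -0.01041262]
True 19.625 [594.42953998 238.33098627 106.80428699] [-1.15818159  0.22220568  6.16268006]
```

Contact came at 106.8, the same height as when I grasped it, so the rod is home. Now I'll release, retreat and check.

Run:
```python
from h import *
bot.grip(0.5); 
p=bot.get_state()["tcp_pos"]
bot.movel([p[0],p[1],240],max_speed=120)
bot.move_ptp([430,420,260],[np.pi,0,2.7]); bot.dwell(.5)
s=bot.get_state(); print(s["t"],s["contact_force"])
a=imaging.capture("scene"); b=imaging.capture("top")
out=np.zeros((600,800,3),np.uint8)
out[:480,:440]=crop(a,250,90,470,330,2); out[:600,440:]=cv2.resize(crop(b,110,110,290,260,2),(360,300)) .repeat(2,0)[:600] if 0 else 0
out[:300,440:]=cv2.resize(b[110:260,110:290],(360,300),interpolation=cv2.INTER_CUBIC)
out[300:,440:]=cv2.resize(b[100:250,230:410],(360,300),interpolation=cv2.INTER_CUBIC)
cv2.imwrite("pics/f7.png",out)
```

```text
22.7417 [-0.58771889  0.11861488 -0.20760235]
```

View pics/f7.png

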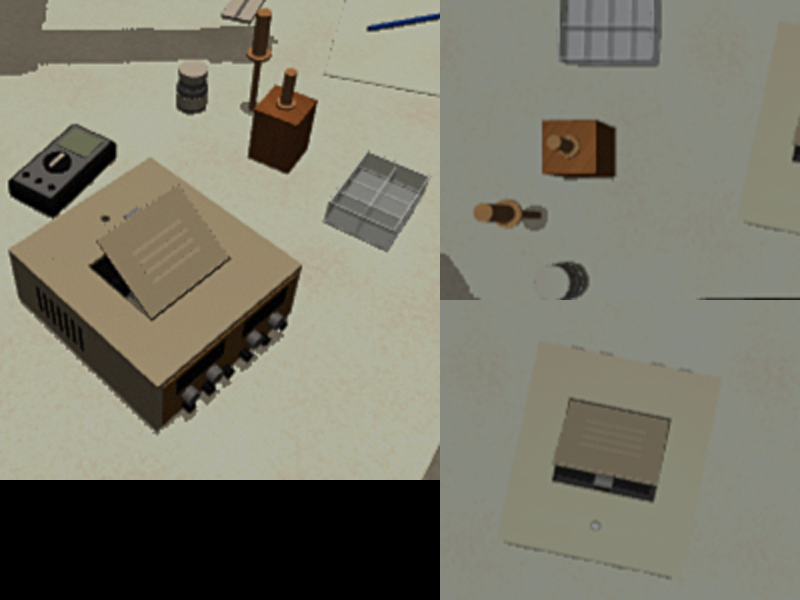

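The cover is up (150,250), the rod's guard rests on the block (287,95), and the bystanders in view and the big rod have not moved. Handing in.

```bash
python3 -c "
from bench import bot
bot.sign_off()"
```

```text
the job is handed in; nothing more can be done
```

The fuse cover is open, the rod is back in its stand, and I handed the job in at about 23 s of the 72 s allowed.

- **Rod:** I took the smaller rod from the wooden block. The larger free-standing one next to it was the look-alike.
- **Catch:** The rod went into the release hole without a search and met the catch about 34 mm below the mouth. I pressed it about 6 mm further, and the highest force I read was about 8 N. The cover sprang up by itself.
- **Return:** The rod went back in and met resistance at a TCP height of 106.8 mm, the same as when I grasped it, with about 6 N at contact. That puts the guard back on the stand's top.

The last pictures show the cover standing open, the rod upright in its stand, and the arm clear with no force on it. The jar, multimeter, parts box and large rod look unmoved. The screwdriver was outside those final crops, but the arm never went near it. No check failed or disagreed.

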